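# Prop the cover of a sugar-flower dryer and key in its programme

### The job

Set the sugar-flower dryer going: raise its clear cover all the way until the folding stay locks and holds it up unaided, then let go of it and press the keys fully down, one at a time: first the round key, then the long bar key, then the square key, letting each spring back before the next. Never press the cross-shaped or the triangular key; leave the cover propped up, and do not shift or tip the nozzle tin, the jug or the spatula.

Things in the scene. Friction and masses are not known exactly. Their poses are not given: they have to be found in the camera images.
- case: Dryer: grey plastic case fixed on the counter, 200 (x, depth) x 260 (y) x 105 mm high, clear hinged cover on top. Origin: centre of underside; x from the front (robot side) to the rear hinge edge, y left, z up. An 8 mm rim rises to 105 mm round a dark deck at 75 mm. White keys stand at x, y = (-56, -72), (-56, 0), (-56, 72), (-2, -38), (-2, 38) mm; which is where varies; axes as the case's.
- cover_hinge (a point): Middle of the cover's hinge line (parallel to the case y) at the case's rear edge: case (95, 0, 105) mm. Axes as the case's.
- cover_tab (a point): On the underside of the cover's grey front tab, mid-width, 215 mm from the hinge line. Tab 90 mm wide (y), 7 mm thick, juts 30 mm forward of the case's front face: push it up from below or pinch it from the front with a tilted gripper. The cover is a flat sheet 6 mm thick, 0.45 kg, its underside level with the hinge line, rim height 105 mm.
- cover (a joint): Cover angle in rad: 0 closed (flat), grows as the front edge rises. About 1.40 when the stay is locked; 1.42 is a rigid stop: end the push there with a force stop of about 12 N. The stay may snap past straight only as the push is eased. Unlocked, the cover falls shut.
- stay (a joint): Elbow of the folding stay (two 80 mm steel links, case's left side, 142 mm from the middle, joining case and cover), rad: 0 folded, 2.79 straight, 2.93 its stop past straight, locked. It moves only as the cover is raised; a light spring carries it past straight when the cover is all the way up, and then it holds the cover unaided. Raised less, the cover falls back.
- key_round_top (a point): Centre of the top face of the round key: round disc 36 mm across, cap 15 mm high, its top 96 mm above the counter when up. Pressed straight down.
- key_round (a joint): Travel of the round key in m: 0 up, 0.006 fully down. A spring pushes back with 1.5 N at first and 4.5 N fully down, and returns the key when let go.
- key_bar_top (a point): Centre of the top face of the bar key: long straight bar, 54 mm (along the case y) by 18 mm, cap 15 mm high, its top 96 mm above the counter when up. Pressed straight down.
- key_bar (a joint): Travel of the bar key in m: 0 up, 0.006 fully down. A spring pushes back with 1.5 N at first and 4.5 N fully down, and returns the key when let go.
- key_square_top (a point): Centre of the top face of the square key: square, 32 x 32 mm, cap 15 mm high, its top 96 mm above the counter when up. Pressed straight down.
- key_square (a joint): Travel of the square key in m: 0 up, 0.006 fully down. A spring pushes back with 1.5 N at first and 4.5 N fully down, and returns the key when let go.
- key_cross_top (a point): Centre of the top face of the cross key: plus-shaped cross, 40 mm across with 14 mm arms, cap 15 mm high, its top 96 mm above the counter when up. Pressed straight down.
- key_cross (a joint): Travel of the cross key in m: 0 up, 0.006 fully down. A spring pushes back with 1.5 N at first and 4.5 N fully down, and returns the key when let go.
- key_triangle_top (a point): Centre of the top face of the triangle key: three-cornered, about 42 mm a side, cap 15 mm high, its top 96 mm above the counter when up. Pressed straight down.
- key_triangle (a joint): Travel of the triangle key in m: 0 up, 0.006 fully down. A spring pushes back with 1.5 N at first and 4.5 N fully down, and returns the key when let go.
- tin: Stainless tin of piping nozzles, round, 91 mm across, 90 mm high, 0.35 kg, loose, in front of the case to one side. Origin: centre of its underside. Leave alone.
- jug: Glass measuring jug, 96 mm across the rim, 115 mm high, with a handle that reaches 77 mm from its centre, 0.45 kg, loose, in front of the case on the other side from the tin. Origin: centre of its underside. Leave alone.
- spatula: Red silicone spatula with a wooden handle, 250 mm long, lying loose to the left of the case. Origin: its middle, at the underside. Leave alone.
- tier: Stacking tier of three grey plastic trays, fixed, 200 (x) x 150 (y) x 145 mm high, with a wooden cake lifter lying on top up to 160 mm high, to the right of the case. Origin: centre of its underside.

How it is judged:
On the way, in this order (a step that is already met when the one before it is completed fails the run):
1. the cover stands up on its locked stay and the robot touches nothing (value of joint cover above 1.3 rad and value of joint stay above 2.82 rad and contact force between each of the fingers, the arm and anything else below 0.2 N), for 0.3 s.
2. the round key is fully down (over 4.5 mm), all other keys up (under 2 mm), the cover still locked up (value of joint key_round above 0.0045 m and value of joint each of key_bar, key_square, key_cross, key_triangle below 0.002 m and value of joint cover above 1.3 rad and value of joint stay above 2.82 rad), for 0.05 s.
3. the bar key is fully down (over 4.5 mm), all other keys up (under 2 mm), the cover still locked up (value of joint key_bar above 0.0045 m and value of joint each of key_round, key_square, key_cross, key_triangle below 0.002 m and value of joint cover above 1.3 rad and value of joint stay above 2.82 rad), for 0.05 s.
4. the square key is fully down (over 4.5 mm), all other keys up (under 2 mm), the cover still locked up (value of joint key_square above 0.0045 m and value of joint each of key_round, key_bar, key_cross, key_triangle below 0.002 m and value of joint cover above 1.3 rad and value of joint stay above 2.82 rad), for 0.05 s.
At the end, for the whole second after the job is handed in: The cover stands still at over 1.3 rad on its stay, locked past straight (over 2.82 rad), and all five keys are up again (under 2 mm of travel) (value of joint cover above 1.3 rad and value of joint stay above 2.82 rad and velocity of joint cover below 0.1 rad/s and value of joint each of key_round, key_bar, key_square, key_cross, key_triangle below 0.002 m); the robot touches nothing.
It fails at once if the cross or triangle key is pressed (over 3 mm) (value of joint any of key_cross, key_triangle above 0.003 m).
It fails at once if two keys are down at once (over 3 mm) (value of joint each of key_round, key_bar above 0.003 m or value of joint each of key_round, key_square above 0.003 m or value of joint each of key_bar, key_square above 0.003 m).
It fails at once if the tin, the jug or the spatula is shifted by over 20 mm or tipped (distance of any of tin, jug, spatula from where it was at the start of the episode above 0.02 m or angle between any of tin, jug's own z axis and vertical above 0.3 rad).
It also fails if it takes over 61 s, if anything falls off the work surface, if the arm or the gripper's body presses on something with over 40 N, if the wrist force passes 120 N, or if a joint passes its speed limit or range.

### The arm

A 7-joint arm with a two-finger parallel gripper is mounted at the origin on the work surface. World frame = base frame: x ahead of the robot, y to its left, z up, the work surface at z = 0. Lengths are in m, angles in rad, forces in N, time in s.
With the tool pointing down it reaches from about 0.35 to 0.9 m from the base axis. Payload 8.1 kg.
Tool frame: the origin (TCP) lies on the front face of the gripper's body, between the roots of the fingers; the fingertips stand 66 mm ahead of it and the grasp point (between the pads) lies 47 mm ahead of it; z points along the fingers, y is the direction in which the jaws open and shut (so a half turn about z gives the same grasp; the last joint's range is limited). The gripper opens to 92 mm and grips with 3 to 60 N. Pads are 19 mm wide; open, the fingers measure 130 mm over their backs; the gripper's body (75 mm by 190 mm) begins 47 mm behind the grasp point.
Start: joints at [1.082, 0.434, 0.025, 1.573, -0.012, 1.134, -0.075], TCP at [0.235, -0.579, 0.292] pointing down, gripper open.
Joint ranges: [-2.62, 2.62], [-0.44, 2.09], [-1.27, 1.32], [0.08, 2.57], [-1.32, 4.46], [0.12, 2], [-2.74, 2.74]. Speed limits (rad/s): [2.22, 2.22, 3.01, 3.01, 3.14, 3.14, 3.14].

### API

Orientations are given as [roll, pitch, yaw] about the fixed x, y, z axes, in that order (R = Rz(yaw) Ry(pitch) Rx(roll)).
In Python, from workcell import bot gives the robot as it stands.
- The arm moves only by the tool apply_moves, never from a script. Its argument "series" is a list of rows, each an object of numbers: "tx", "ty", "tz": the shift along the tool's x, y, z in units of 0.8 m (1.0 is 0.8 m); "ax", "ay", "az": the turn, a rotation vector about the tool's x, y, z in units of 45 degrees (1.0 is 45 degrees). A call has 1 to 20 rows; each row is the pose to reach, as a shift and turn from the pose commanded when the call began, along the tool's axes at that moment; what a row does not reach only later rows make up. A row lasts 1/10 s, in which the tool goes at most 50 mm and 8.59 degrees, less where a joint would pass 70% of its speed; a pose out of reach is approached as far as the arm can. A call with a number of a shift or a turn outside -1 to 1 is refused whole. A call with a gripper value outside its range is refused whole. "claw" is the opening, from -1 (shut) to 1 (fully open), so that 0 is half open, set as the call begins (left out, the last holds). The fingers move at their own pace and stop on an object; the grip force is fixed at half the most. Time passes only in rows, so rows that repeat a pose let the fingers close. It gives the time, the measured TCP pose, the force and the opening at its end, in the units of the state.
- bot.state(): the state, without advancing time (a new reading comes with each control period).
- bot.read_camera(name): name is "side" or "top" or "wrist"; returns (picture, depth): 384x512x3 uint8, red, green, blue; 384x512 float32, m along the optical axis (not along the pixel's ray), 0 where there is no reading.
- bot.calibration(name): a dict with "fov_y" (degrees; the focal length in pixels is half the picture's height over the tangent of half this angle, whatever the lens; pixels are square), "cx", "cy" (the principal point, pixels), "dist_coeffs" ([k1, k2, p1, p2, k3] as OpenCV has them; the pictures are not rectified), "R" (3x3) and "t" (3): a world point X has camera coordinates R X + t; the wrist camera has in their place "tool_from_camera" (4x4, takes a point from camera to tool coordinates, whose origin is the TCP and whose axes are the flange's). Camera axes: x right, y down, z forward; pixel columns grow to the right and rows downward; lengths in m; the calibration is good to about 2 mm. A picture is of the moment at which its call begins: read the wrist's pose just before it. calibration takes no time and is no camera call.
- bot.hand_in(): hands the job in, once; it reports no verdict.
The state is a dict: "clock": time; "joint_pos": joint angles; "qvel": joint speeds; "joint_efforts": joint torques, N m; "tool_pos": TCP position; "eef_rot": TCP orientation; "contact_force": force on the tool from outside, world axes, zero at the start; "moment": the same for the moment, N m; "opening": finger opening in m.
Only numpy, scipy, OpenCV 4.12 (cv2) and the standard library are available. Lean on these libraries where they do the work, as an engineer would, in place of code of your own. Each camera call takes 0.05 s, during which the arm holds its last target. There are 200 camera calls.

## Working session

There is one attempt and no reset: what is moved stays moved. The work goes in short steps, Python scripts to look and compute and a tool call to move; the robot and the scene stay as the last step left them, time stands still between calls to the robot, and variables do not carry over. Pictures are saved under pics/ and viewed, about 8 in all and at most 12, crops included, and the job is handed in when it is done.

Besides the shell and the picture viewer there is one more tool, called in YAML: its name, and indented under it one key for each argument. apply_moves: Moves the arm, as the interface text tells. Shifts and turns lie within -1 to 1; 1 stands for 0.8 m of shift or 45 degrees of turn. Its arguments: {"type":"object","properties":{"series":{"type":"array","items":{"type":"object","properties":{"tx":{"type":"number"},"ty":{"type":"number"},"tz":{"type":"number"},"ax":{"type":"number"},"ay":{"type":"number"},"az":{"type":"number"}}}},"claw":{"type":"number"}},"required":["series"]}

```bash
mkdir -p pics; ls; python3 - <<'E'
from workcell import bot
import cv2, numpy as np
print(bot.state())
for n in("top","side"):
    p,d=bot.read_camera(n); cv2.imwrite(f"pics/{n}1.png",p[...,::-1]); np.save(f"pics/{n}1.npy",d); print(n,bot.calibration(n))
print(bot.calibration("wrist"))
E
```

```text
pics
{'clock': 0.0, 'joint_pos': array([ 1.08237009,  0.43524739,  0.02496455,  1.57409105, -0.01161122,
        1.13404058, -0.07508202]), 'qvel': array([-0.00051239, -0.00060951, -0.00097573, -0.00104631, -0.00116361,
        0.00041737,  0.00246418]), 'joint_efforts': array([-1.56919574e-03, -6.67854381e+01,  9.84565057e-01, -3.14460540e+01,
       -6.06676494e-02,  4.31892264e-02,  6.93882362e-05]), 'tool_pos': array([ 0.23500698, -0.57868138,  0.29143198]), 'eef_rot': array([-3.13995691e+00,  1.34959816e-04,  3.85777468e-01]), 'contact_force': array([-0.78786651,  0.11203393,  0.42761093]), 'moment': array([0.02929453, 0.02596438, 0.02949656]), 'opening': 0.09183370009043884}
top {'fov_y': 45.27755916735593, 'cx': 263.26478229657226, 'cy': 200.61018496572987, 'dist_coeffs': array([-0.16939489,  0.        ,  0.        ,  0.        ,  0.        ]), 'R': array([[-0.02908316, -0.99941655,  0.01790889],
       [-0.99674044,  0.02764717, -0.07578998],
       [ 0.07525063, -0.02005473, -0.99696296]]), 't': array([0.0152548 , 0.5675303 , 1.19943395])}
side {'fov_y': 47.94613798887461, '
[... 195 characters left out ...]
4],
       [-3.23294941e-01,  4.55856658e-01, -8.29261773e-01],
       [ 4.80328430e-01, -6.75988064e-01, -5.58860212e-01]]), 't': array([0.47462363, 0.24549907, 0.75441706])}
{'fov_y': 59.66622125156076, 'cx': 262.1522987044085, 'cy': 191.2333916101083, 'dist_coeffs': array([0.02691907, 0.        , 0.        , 0.        , 0.        ]), 'tool_from_camera': array([[-3.25044188e-04, -9.65263620e-01, -2.61277703e-01,
         6.92917709e-02],
       [ 9.99999849e-01, -4.29637089e-04,  3.43193894e-04,
        -6.34126629e-04],
       [-4.43527173e-04, -2.61277552e-01,  9.65263614e-01,
        -9.27797294e-02],
       [ 0.00000000e+00,  0.00000000e+00,  0.00000000e+00,
         1.00000000e+00]])}
```

View pics/top1.png

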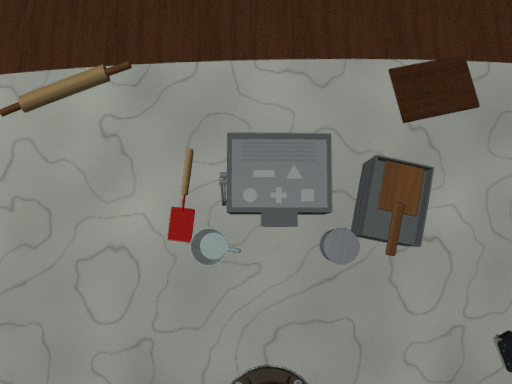

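View pics/side1.png

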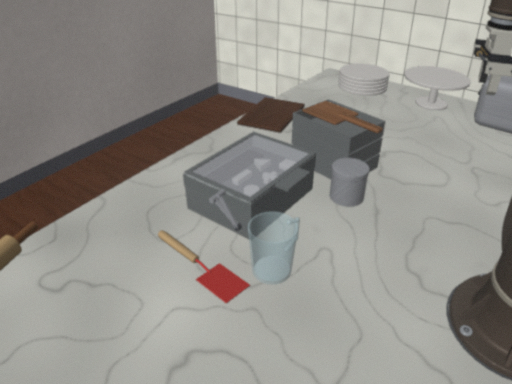

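The top view shows round (250,195), cross (279,195) and square (307,195) in the front row. Bar (263,173) and triangle (294,173) are in the rear row. The tab is at (279,218), the jug at (210,247) and the tin at (341,246). Next I measure.

```bash
cat > h.py <<'E'
import cv2, numpy as np
from scipy.spatial.transform import Rotation as Ro
def K(c):
    f=192/np.tan(np.radians(c["fov_y"]/2)); return np.array([[f,0,c["cx"]],[0,f,c["cy"]],[0,0,1]])
def onplane(c,uv,z,R=None,t=None):
    R=c["R"] if R is None else R; t=c["t"] if t is None else t
    n=cv2.undistortPoints(np.array(uv,float).reshape(-1,1,2),K(c),c["dist_coeffs"]).reshape(-1,2)
    d=np.c_[n,np.ones(len(n))]@R; o=-R.T@t
    return o+d*((z-o[2])/d[:,2])[:,None]
def wristRt(c,s):
    M=np.eye(4); M[:3,:3]=Ro.from_euler("xyz",s["eef_rot"]).as_matrix(); M[:3,3]=s["tool_pos"]
    I=np.linalg.inv(M@c["tool_from_camera"]); return I[:3,:3],I[:3,3]
NAMES=["square","cross","round","triangle","bar"]
LOC=np.array([[-56,-72],[-56,0],[-56,72],[-2,-38],[-2,38]])/1000
def fit(P):  # 2D rigid fit of case pose from key centres
    a=LOC-LOC.mean(0); b=P-P.mean(0); yaw=np.arctan2((a[:,0]*b[:,1]-a[:,1]*b[:,0]).sum(),(a*b).sum())
    R=np.array([[np.cos(yaw),-np.sin(yaw)],[np.sin(yaw),np.cos(yaw)]]); o=P.mean(0)-R@LOC.mean(0)
    return o,yaw,P-(LOC@R.T+o)
E
python3 - <<'E'
from h import *
from workcell import bot
c=bot.calibration("top"); p=cv2.imread("pics/top1.png"); d=np.load("pics/top1.npy")
g=cv2.cvtColor(p,cv2.COLOR_BGR2GRAY)
roi=np.zeros_like(g); roi[163:206,236:324]=1
print(np.percentile(g[163:206,236:324],[5,50,80,90,97]))
m=((g>135)&(roi>0)).astype(np.uint8)
n,l,st,ce=cv2.connectedComponentsWithStats(m)
for i in range(1,n): print(st[i],ce[i])
est=[(307,195),(279,195),(250,195),(294,173),(263,173)]
uv=[]
for e in est:
    k=1+np.argmin(np.linalg.norm(ce[1:]-e,axis=1)); uv.append(ce[k])
P=onplane(c,uv,.096)[:,:2]; print(P); print(fit(P))
print("corners",onplane(c,[(228,134),(330,134),(331,213),(227,213)],.111))
print("tab",onplane(c,[(261,227),(298,227)],.11))
print("jug rim/handle",onplane(c,[(210,247),(240,250)],.11),"tin",onplane(c,[(341,246)],.09))
print("spat",onplane(c,[(180,225),(190,150)],.01))
print("tier",onplane(c,[(374,156),(354,234),(421,245),(432,164)],.145))
for q in [(279,218),(279,150),(250,195),(341,246)]: print(q,d[q[1],q[0]])
E
```

```text
[111. 114. 123. 138. 140.]
[287 166  14  12  89] [293.70786517 173.40449438]
[254 170  20   7 121] [263.44628099 173.15702479]
[271 187  15  16 105] [278.48571429 194.54285714]
[244 188  13  14 133] [249.59398496 194.66165414]
[302 189  12  12 122] [306.95081967 194.74590164]
[[ 0.5737716  -0.10898706]
 [ 0.57621949 -0.03776471]
 [ 0.57790184  0.03423911]
 [ 0.62835756 -0.07766383]
 [ 0.63095341 -0.00183127]]
(array([ 0.63182266, -0.03951795]), np.float64(-0.03245931031782682), array([[ 2.56102962e-04,  6.75569612e-04],
       [ 3.67333453e-04, -6.41566873e-05],
       [-2.86974442e-04, -2.24088044e-05],
       [-2.32920264e-04, -2.30797284e-04],
       [-1.03541708e-04, -3.58206836e-04]]))
corners [[ 0.72981235  0.08394752  0.111     ]
 [ 0.72385509 -0.171338    0.111     ]
 [ 0.5256893  -0.16528126  0.111     ]
 [ 0.53299411  0.09068075  0.111     ]]
tab [[ 0.49640547  0.00833974  0.11      ]
 [ 0.49373087 -0.08246409  0.11      ]]
jug rim/handle [[0.45096409 0.13441123 0.11      ]
 [0.44169044 0.06123953 0.11      ]] tin [[ 0.44304892 -0.19106335  0.09      ]]
spat [[0.50940138 0.2233594  0.01      ]
 [0.71153845 0.19332554 0.01      ]]
tier [[ 0.66000926 -0.27164252  0.145     ]
 [ 0.47217756 -0.21340739  0.145     ]
 [ 0.43942999 -0.37913503  0.145     ]
 [ 0.63768609 -0.41870888  0.145     ]]
(279, 218) 1.1258734
(279, 150) 1.1436592
(250, 195) 1.1295805
(341, 246) 1.1453688
```

```bash
cat >> h.py <<'E'
YAW=-0.0325; O=np.array([.6318,-.0395,0]); RC=Ro.from_euler("z",YAW)
def case(x,y,z): return O+RC.apply([x,y,z])
def tilted(deg,az=YAW): # tool x left, tool z forward, deg below horizontal
    a=np.radians(deg); z=np.array([np.cos(a),0,-np.sin(a)]); y=np.array([np.sin(a),0,np.cos(a)])
    return Ro.from_euler("z",az)*Ro.from_matrix(np.c_[[0,1,0],y,z])
def rel(s,p,R):
    R0=Ro.from_euler("xyz",s["eef_rot"]); t=R0.inv().apply(np.array(p)-s["tool_pos"])/.8
    return np.round(np.r_[t,(R0.inv()*R).as_rotvec()/(np.pi/4)],4)
E
python3 - <<'E'
from h import *
from workcell import bot
s=bot.state(); print(rel(s,[.42,-.04,.36],tilted(90)), rel(s,[.42,-.04,.36],Ro.from_euler("xyz",[np.pi,0,.386+.78])))
E
```

```text
[ 4.6760e-01 -5.3710e-01 -8.4900e-02 -1.7000e-03 -9.0000e-04 -1.4675e+00] [ 4.676e-01 -5.371e-01 -8.490e-02 -1.800e-03 -5.000e-04 -9.935e-01]
```

apply_moves:
  series:
    - {"tz":-0.085}
    - {"tx":0.4676,"ty":-0.537,"tz":-0.085,"az":-0.99}
    - {"tx":0.4676,"ty":-0.537,"tz":-0.085,"az":-0.99}
    - {"tx":0.4676,"ty":-0.537,"tz":-0.085,"az":-0.99}
    - {"tx":0.4676,"ty":-0.537,"tz":-0.085,"az":-0.99}
    - {"tx":0.4676,"ty":-0.537,"tz":-0.085,"az":-0.99}
    - {"tx":0.4676,"ty":-0.537,"tz":-0.085,"az":-0.99}
    - {"tx":0.4676,"ty":-0.537,"tz":-0.085,"az":-0.99}
    - {"tx":0.4676,"ty":-0.537,"tz":-0.085,"az":-0.99}
    - {"tx":0.4676,"ty":-0.537,"tz":-0.085,"az":-0.99}
    - {"tx":0.4676,"ty":-0.537,"tz":-0.085,"az":-0.99}
    - {"tx":0.4676,"ty":-0.537,"tz":-0.085,"az":-0.99}
    - {"tx":0.4676,"ty":-0.537,"tz":-0.085,"az":-0.99}
    - {"tx":0.4676,"ty":-0.537,"tz":-0.085,"az":-0.99}
    - {"tx":0.4676,"ty":-0.537,"tz":-0.085,"az":-0.99}
    - {"tx":0.4676,"ty":-0.537,"tz":-0.085,"az":-0.99}
  claw: -1

```text
schema error: expected keys tx, ty, tz, ax, ay, az
```

```bash
cat > g.py <<'E'
from h import *
from workcell import bot
s=bot.state(); print(s["clock"],s["joint_pos"].round(3),s["tool_pos"].round(4),s["eef_rot"].round(3),s["contact_force"].round(2),round(s["opening"],4))
E
python3 -c "
from g import *
T=lambda d,p:print(d,rel(s,p,tilted(d)))
T(60,[.40,-.04,.36]);T(30,[.36,-.03,.25])"
```

```text
0.1 [ 1.082  0.435  0.025  1.574 -0.012  1.134 -0.075] [ 0.235  -0.5788  0.2915] [-3.14   0.     0.386] [-0.29 -0.06 -0.28] 0.092
60 [ 0.4444 -0.5465 -0.0849 -0.5922  0.383  -1.4326]
30 [ 0.4028 -0.5767  0.0526 -1.1788  0.7643 -1.3257]
```

apply_moves:
  series:
    - {"tx":0,"ty":0,"tz":-0.085,"ax":0,"ay":0,"az":0}
    - {"tx":0.4676,"ty":-0.537,"tz":-0.085,"ax":0,"ay":0,"az":-0.99}
    - {"tx":0.4676,"ty":-0.537,"tz":-0.085,"ax":0,"ay":0,"az":-0.99}
    - {"tx":0.4676,"ty":-0.537,"tz":-0.085,"ax":0,"ay":0,"az":-0.99}
    - {"tx":0.4676,"ty":-0.537,"tz":-0.085,"ax":0,"ay":0,"az":-0.99}
    - {"tx":0.4676,"ty":-0.537,"tz":-0.085,"ax":0,"ay":0,"az":-0.99}
    - {"tx":0.4676,"ty":-0.537,"tz":-0.085,"ax":0,"ay":0,"az":-0.99}
    - {"tx":0.4676,"ty":-0.537,"tz":-0.085,"ax":0,"ay":0,"az":-0.99}
    - {"tx":0.4676,"ty":-0.537,"tz":-0.085,"ax":0,"ay":0,"az":-0.99}
    - {"tx":0.4676,"ty":-0.537,"tz":-0.085,"ax":0,"ay":0,"az":-0.99}
    - {"tx":0.4676,"ty":-0.537,"tz":-0.085,"ax":0,"ay":0,"az":-0.99}
    - {"tx":0.4676,"ty":-0.537,"tz":-0.085,"ax":0,"ay":0,"az":-0.99}
    - {"tx":0.4676,"ty":-0.537,"tz":-0.085,"ax":0,"ay":0,"az":-0.99}
    - {"tx":0.4676,"ty":-0.537,"tz":-0.085,"ax":0,"ay":0,"az":-0.99}
    - {"tx":0.4676,"ty":-0.537,"tz":-0.085,"ax":0,"ay":0,"az":-0.99}
    - {"tx":0.4676,"ty":-0.537,"tz":-0.085,"ax":0,"ay":0,"az":-0.99}
  claw: -1

```text
clock: 1.7
tool_pos: [0.4197, -0.0416, 0.3599]
eef_rot: [-3.141, 0.001, 1.161]
contact_force: [-0.4, -0.5, 0.5]
opening: 0.0005
```

```bash
python3 -c "
from g import *
T=lambda d,p:print(d,rel(s,p,tilted(d)))
T(60,[.40,-.04,.36]);T(45,[.38,-.03,.32]);T(30,[.36,-.03,.25])"
```

```text
1.7 [ 0.484  0.084 -0.542  1.888  0.047  1.183 -0.484] [ 0.4197 -0.0416  0.3599] [-3.141e+00  1.000e-03  1.161e+00] [-0.42 -0.47  0.45] 0.0005
60 [-7.900e-03 -2.340e-02 -1.000e-04 -6.596e-01  1.264e-01 -4.688e-01]
45 [-0.0064 -0.0513  0.0499 -0.9888  0.1892 -0.4547]
30 [-0.0163 -0.0742  0.1375 -1.3178  0.2519 -0.4348]
```

apply_moves:
  series:
    - {"tx":-0.006,"ty":-0.012,"tz":0,"ax":-0.2,"ay":0.04,"az":-0.1}
    - {"tx":-0.006,"ty":-0.02,"tz":0,"ax":-0.4,"ay":0.08,"az":-0.2}
    - {"tx":-0.006,"ty":-0.024,"tz":0,"ax":-0.6,"ay":0.12,"az":-0.3}
    - {"tx":-0.006,"ty":-0.04,"tz":0.02,"ax":-0.8,"ay":0.16,"az":-0.4}
    - {"tx":-0.006,"ty":-0.05,"tz":0.05,"ax":-0.989,"ay":0.189,"az":-0.455}
    - {"tx":-0.006,"ty":-0.05,"tz":0.05,"ax":-0.989,"ay":0.189,"az":-0.455}
    - {"tx":-0.006,"ty":-0.05,"tz":0.05,"ax":-0.989,"ay":0.189,"az":-0.455}
    - {"tx":-0.006,"ty":-0.05,"tz":0.05,"ax":-0.989,"ay":0.189,"az":-0.455}

```text
clock: 2.5
tool_pos: [0.3797, -0.0295, 0.3191]
eef_rot: [2.356, 0.001, 1.54]
contact_force: [0.6, 0.9, -0.0]
opening: 0.0003
```

```bash
python3 -c "
from g import *
T=lambda d,p:print(d,rel(s,p,tilted(d)))
H=case(.095,0,.105);print(H)
T(45,[.40,-.034,.22]);T(35,[.38,-.034,.22])"
```

```text
2.5 [ 0.449 -0.294 -0.436  2.537 -0.796  0.12   0.705] [ 0.3797 -0.0295  0.3191] [2.356e+00 1.000e-03 1.540e+00] [ 0.57  0.93 -0.04] 0.0003
[ 0.72674983 -0.04258696  0.105     ]
45 [-0.0047 -0.0695  0.1056 -0.0003 -0.0006  0.0018]
35 [-0.0055 -0.0872  0.088  -0.2225 -0.0008  0.0017]
```

```bash
cat > kin.py <<'E'
from h import *
from scipy.optimize import least_squares
import itertools
Q=np.array([[1.08237,.43525,.02496,1.57409,-.01161,1.13404,-.07508],[.484,.084,-.542,1.888,.047,1.183,-.484],[.449,-.294,-.436,2.537,-.796,.12,.705]])
P=np.array([[.235,-.5787,.2914],[.4197,-.0416,.3599],[.3797,-.0295,.3191]])
E=Ro.from_euler("xyz",[[-3.13996,.000135,.38578],[-3.141,.001,1.161],[2.356,.001,1.54]])
def fk(q,p,s):
    h,L1,L2,d,e,o1,o7=p[:7]; r=lambda ax,a:Ro.from_euler(ax,a)
    A=r("z",s[0]*q[0]+o1)*r("y",q[1])*r("z",s[1]*q[2])
    x=np.array([p[7]*np.cos(s[0]*q[0]+o1),p[7]*np.sin(s[0]*q[0]+o1),h])+A.apply([e,0,L1]); A=A*r("y",q[3]); x=x+A.apply([-e,0,0]); A=A*r("z",s[2]*q[4]); x=x+A.apply([0,0,L2]); A=A*r("y",q[5])*r("z",s[3]*q[6]+o7)
    return x+A.apply([0,0,d]),A
if __name__=="__main__":
  res=[]
  for s in itertools.product([1,-1],repeat=4):
   for o1 in (0,-2.2):
    for o7 in(0,1.57,-1.57,3.1):
     f=lambda p:np.concatenate([np.r_[(y:=fk(q,p,s))[0]-x,.3*(y[1].inv()*e).as_rotvec()] for q,x,e in zip(Q,P,E)])
     r=least_squares(f,[.3,.4,.4,.2,0,o1,o7,0]); res.append((r.cost,s,r.x.round(4)))
  for r in sorted(res,key=lambda r:r[0])[:4]: print(r)
E
python3 kin.py
```

```text
(np.float64(0.00020994359805670684), (-1, -1, -1, -1), array([ 0.2709,  0.5829,  0.4113,  0.3181, -0.0235, -0.0787,  1.4997,
        0.037 ]))
(np.float64(0.0002099435980567622), (-1, -1, -1, -1), array([ 0.2709,  0.5829,  0.4113,  0.3181, -0.0235, -0.0787,  1.4997,
        0.037 ]))
(np.float64(0.0002099435980568097), (-1, -1, -1, -1), array([ 0.2709,  0.5829,  0.4113,  0.3181, -0.0235, -0.0787,  1.4997,
        0.037 ]))
(np.float64(0.0002099435980568683), (-1, -1, -1, -1), array([ 0.2709,  0.5829,  0.4113,  0.3181, -0.0235, -0.0787,  1.4997,
        0.037 ]))
```

```bash
cat > kin2.py <<'E'
from kin import *
S=(-1,-1,-1,-1)
def fk(q,p):
    r=lambda ax,a:Ro.from_euler(ax,a)
    A=r("z",-q[0]+p[0]); x=A.apply([p[2],p[3],p[4]]); A=A*r("y",q[1])*r("z",-q[2]); x=x+A.apply([p[5],0,p[6]])
    A=A*r("y",q[3]); x=x+A.apply([p[7],0,0]); A=A*r("z",-q[4]); x=x+A.apply([0,p[8],p[9]]); A=A*r("y",q[5]); x=x+A.apply([p[10],0,p[11]])
    return x,A*r("z",-q[6]+p[1])
def fitk(Q,P,E):
    p0=np.array([0,1.57,0,0,.27,0,.55,0,0,.42,0,.3])
    f=lambda p:np.concatenate([np.r_[(y:=fk(q,p))[0]-x,.3*(y[1].inv()*e).as_rotvec()] for q,x,e in zip(Q,P,E)]+[.003*(p-p0)])
    return least_squares(f,p0),f
if __name__=="__main__":
    r,f=fitk(Q,P,E); print(r.x.round(4),(f(r.x)[:18].reshape(3,6)*1000).round(1))
E
python3 kin2.py
```

```text
[-8.000e-04  1.570e+00 -1.500e-03 -3.430e-02  2.708e-01 -2.200e-03
  5.606e-01 -8.200e-03 -1.870e-02  4.147e-01 -1.070e-02  3.201e-01] [[ 0.   0.  -0.  -0.  -0.   0. ]
 [-0.   0.   0.  -0.1 -0.1  0. ]
 [ 0.  -0.  -0.  -0.3  0.  -0. ]]
```

```bash
cat > ik.py <<'E'
from kin2 import *
PK=fitk(Q,P,E)[0].x
LO=np.array([-2.62,-.44,-1.27,.08,-1.32,.12,-2.74])+.03; HI=np.array([2.62,2.09,1.32,2.57,4.46,2,2.74])-.03
def ik(x,R,seed):
    best=None
    for sd in [seed]+[np.random.default_rng(i).uniform(LO,HI) for i in range(6)]:
        f=lambda q:(lambda y:np.r_[y[0]-x,.3*(y[1].inv()*R).as_rotvec(),1e-4*(q-seed)])(fk(q,PK))
        r=least_squares(f,np.clip(sd,LO+1e-3,HI-1e-3),bounds=(LO,HI))
        if best is None or r.cost<best.cost: best=r
        if best.cost<1e-6: break
    return best.x,np.linalg.norm(f(best.x)[:6])*1000
HN=case(.095,0,.105); FW=RC.apply([1,0,0])
def tcp_for_corner(C,tilt,half): # C=(dx from hinge fwd, z): tip's upper corner
    R=tilted(tilt); up=R.apply([0,1,0]) ; z=R.apply([0,0,1])
    p=HN+FW*C[0]; p[2]=C[1]; return p-.066*z-half*up, R
if __name__=="__main__":
    half=.019
    th=np.radians([10,30,50,70,80])
    pts=[(-.26,.08),(-.207,.08),(-.205,.105)]+[(-.205*np.cos(a),.105+.205*np.sin(a)) for a in th]
    for tilt in (30,40,50,60,70):
        q=np.array([.449,-.294,-.436,2.5,-.796,.15,.705]); print(tilt)
        for c in pts:
            x,R=tcp_for_corner(c,tilt,half); q,e=ik(x,R,q); print("  ",np.round(c,3),x.round(3),q.round(2),round(e,1))
E
python3 ik.py
```

```text
30
   [-0.26  0.08] [ 0.4   -0.032  0.097] [ 1.06  0.69 -0.79  2.54  3.35  0.55 -2.71] 135.8
   [-0.207  0.08 ] [ 0.453 -0.034  0.097] [ 0.85  0.75 -0.77  2.54  3.06  0.78 -2.58] 103.5
   [-0.205  0.105] [ 0.455 -0.034  0.122] [ 0.82  0.62 -0.75  2.54  3.05  0.69 -2.67] 97.7
   [-0.202  0.141] [ 0.458 -0.034  0.157] [ 0.85  0.48 -0.81  2.54  3.    0.6  -2.71] 86.3
   [-0.178  0.207] [ 0.483 -0.035  0.224] [ 0.92  0.34 -0.94  2.54  2.88  0.57 -2.71] 48.2
   [-0.132  0.262] [ 0.528 -0.036  0.279] [ 0.87  0.31 -0.95  2.54  2.82  0.69 -2.71] 0.0
   [-0.07   0.298] [ 0.59  -0.038  0.314] [ 0.83  0.3  -0.91  2.37  2.75  0.53 -2.63] 0.0
   [-0.036  0.307] [ 0.625 -0.039  0.323] [ 0.77  0.32 -0.87  2.3   2.69  0.49 -2.57] 0.0
40
   [-0.26  0.08] [ 0.404 -0.032  0.108] [ 0.82  0.47 -0.72  2.54  2.99  0.4  -2.71] 99.2
   [-0.207  0.08 ] [ 0.457 -0.034  0.108] [ 0.66  0.56 -0.67  2.54  2.84  0.61 -2.64] 66.6
   [-0.205  0.105] [ 0.459 -0.034  0.133] [ 0.67  0.47 -0.68  2.54  2.86  0.54 -2.68] 59.0
   [-0.202  0.141] [ 0.462 -0.034  0.168] [ 0.72  0.37 -0.72  2.54  2.85  0.47 -2.71] 45.8
   [-0.
[... 1819 characters left out ...]
[ 0.426 -0.033  0.136] [ 0.37  0.3  -0.44  2.49  1.34  0.15 -1.38] 0.0
   [-0.207  0.08 ] [ 0.479 -0.035  0.136] [ 0.43  0.38 -0.54  2.37  1.17  0.23 -1.2 ] 0.0
   [-0.205  0.105] [ 0.481 -0.035  0.161] [ 0.55  0.35 -0.69  2.33  0.98  0.31 -1.01] 0.0
   [-0.202  0.141] [ 0.485 -0.035  0.196] [ 0.69  0.32 -0.86  2.27  0.78  0.41 -0.82] 0.0
   [-0.178  0.207] [ 0.509 -0.036  0.263] [ 0.73  0.24 -0.88  2.13  0.45  0.56 -0.49] 0.0
   [-0.132  0.262] [ 0.555 -0.037  0.318] [ 0.69  0.24 -0.86  1.95  0.37  0.71 -0.39] 0.0
   [-0.07   0.298] [ 0.616 -0.039  0.353] [ 0.62  0.32 -0.83  1.76  0.4   0.84 -0.4 ] 0.0
   [-0.036  0.307] [ 0.651 -0.04   0.362] [ 0.57  0.38 -0.81  1.67  0.43  0.89 -0.41] 0.0
```

```bash
cat > path.py <<'E'
from ik import *
def C_of(th,tilt,l=.029):
    a=np.radians(tilt)
    if th<a: return (-.225*np.cos(th)+l*np.cos(a), .105+.225*np.sin(th)-l*np.sin(a))
    r=.225-l; return (-r*np.cos(th),.105+r*np.sin(th))
E
python3 - <<'E'
from path import *
for tilt in (60,65):
    q=np.array([.37,.3,-.44,2.49,1.34,.15,-1.38]); print(tilt)
    for c in [(-.26,.16),(-.255,.07),(-.22,.07)]+[C_of(t,tilt) for t in (0,.1,.3,.6,1.1,1.42)]:
        x,R=tcp_for_corner(c,tilt,.019); q,e=ik(x,R,q); print("  ",np.round(c,3),x.round(3),q.round(2),round(e,1))
from g import *
for c,t in [((-.26,.16),70),((-.255,.07),65)]: print(rel(s,*tcp_for_corner(c,t,.019)))
E
```

```text
60
   [-0.26  0.16] [ 0.417 -0.033  0.208] [ 0.93  0.16 -0.97  2.51  1.52  0.15 -1.51] 0.0
   [-0.255  0.07 ] [ 0.422 -0.033  0.118] [ 0.36  0.34 -0.35  2.54  2.76  0.23 -2.71] 16.3
   [-0.22  0.07] [ 0.457 -0.034  0.118] [ 0.31  0.38 -0.33  2.52  2.73  0.29 -2.71] 0.0
   [-0.21  0.08] [ 0.467 -0.034  0.128] [ 0.29  0.36 -0.3   2.49  2.71  0.24 -2.69] 0.0
   [-0.209  0.102] [ 0.468 -0.034  0.15 ] [ 0.26  0.29 -0.26  2.47  2.68  0.16 -2.66] 0.0
   [-0.2    0.146] [ 0.477 -0.034  0.194] [ 0.54  0.24 -0.59  2.43  1.66  0.15 -1.66] 0.0
   [-0.171  0.207] [ 0.506 -0.035  0.255] [ 0.98  0.28 -1.15  2.28  1.01  0.37 -1.01] 0.0
   [-0.089  0.28 ] [ 0.588 -0.038  0.327] [ 0.96  0.37 -1.24  2.    0.82  0.62 -0.78] 0.0
   [-0.029  0.299] [ 0.648 -0.04   0.346] [ 0.87  0.48 -1.23  1.85  0.89  0.75 -0.8 ] 0.0
65
   [-0.26  0.16] [ 0.422 -0.033  0.212] [ 0.82  0.15 -0.92  2.44  0.74  0.23 -0.79] 0.0
   [-0.255  0.07 ] [ 0.427 -0.033  0.122] [ 0.9   0.59 -1.16  2.52  1.81  0.59 -1.8 ] 0.0
   [-0.22  0.07] [ 0.462 -0.034  0.122] [ 0.86  0.61 -1.12  2.45  1.76  0.59 -1.73] 0.0
   [-0.213  0.079] [ 0.469 -0.034  0.131] [ 0.86  0.59 -1.12  2.43  1.7   0.57 -1.67] 0.0
   [-0.212  0.101] [ 0.47  -0.034  0.153] [ 0.9   0.54 -1.16  2.41  1.57  0.53 -1.55] 0.0
   [-0.203  0.145] [ 0.479 -0.035  0.197] [ 0.98  0.45 -1.24  2.34  1.28  0.52 -1.27] 0.0
   [-0.173  0.206] [ 0.508 -0.035  0.258] [ 1.01  0.34 -1.24  2.2   0.86  0.53 -0.87] 0.0
   [-0.09   0.279] [ 0.592 -0.038  0.331] [ 0.92  0.41 -1.24  1.92  0.73  0.76 -0.7 ] 0.0
   [-0.029  0.299] [ 0.652 -0.04   0.351] [ 0.83  0.51 -1.23  1.76  0.81  0.89 -0.71] 0.0
2.5 [ 0.449 -0.294 -0.436  2.537 -0.796  0.12   0.705] [ 0.3797 -0.0295  0.3191] [2.356e+00 1.000e-03 1.540e+00] [ 0.57  0.93 -0.04] 0.0003
[-2.200e-03 -5.010e-02  1.330e-01  5.553e-01 -3.000e-04  1.900e-03]
[-2.100e-03 -1.327e-01  2.161e-01  4.442e-01 -3.000e-04  1.900e-03]
```

apply_moves:
  series:
    - {"tx":0,"ty":0.02,"tz":0.03,"ax":0.19,"ay":0,"az":0}
    - {"tx":0,"ty":0.02,"tz":0.06,"ax":0.37,"ay":0,"az":0}
    - {"tx":-0.002,"ty":0,"tz":0.09,"ax":0.555,"ay":0,"az":0.002}
    - {"tx":-0.002,"ty":-0.02,"tz":0.115,"ax":0.555,"ay":0,"az":0.002}
    - {"tx":-0.002,"ty":-0.05,"tz":0.133,"ax":0.555,"ay":0,"az":0.002}
    - {"tx":-0.002,"ty":-0.05,"tz":0.133,"ax":0.555,"ay":0,"az":0.002}
    - {"tx":-0.002,"ty":-0.05,"tz":0.133,"ax":0.555,"ay":0,"az":0.002}

```text
clock: 3.2
tool_pos: [0.4266, -0.0344, 0.2176]
eef_rot: [2.79, -0.001, 1.534]
contact_force: [-0.1, -0.4, 1.4]
opening: 0.0003
```

```bash
python3 - <<'E'
from path import *
from g import *
for c,t in [((-.26,.11),68),((-.255,.07),65),((-.22,.07),65)]: print(rel(s,*tcp_for_corner(c,t,.019)))
E
```

```text
3.2 [ 0.801  0.175 -0.937  2.305  0.477  0.421 -0.548] [ 0.4266 -0.0344  0.2176] [ 2.790e+00 -1.000e-03  1.534e+00] [-0.15 -0.38  1.42] 0.0003
[ 0.0019 -0.0255  0.062  -0.0408  0.001  -0.0049]
[ 0.0018 -0.0411  0.1125 -0.1075  0.0012 -0.0049]
[ 0.002  -0.      0.1276 -0.1075  0.0012 -0.0049]
```

apply_moves:
  series:
    - {"tx":0.002,"ty":-0.012,"tz":0.03,"ax":-0.02,"ay":0,"az":-0.002}
    - {"tx":0.002,"ty":-0.026,"tz":0.062,"ax":-0.04,"ay":0,"az":-0.005}
    - {"tx":0.002,"ty":-0.034,"tz":0.088,"ax":-0.075,"ay":0,"az":-0.005}
    - {"tx":0.002,"ty":-0.041,"tz":0.112,"ax":-0.107,"ay":0,"az":-0.005}
    - {"tx":0.002,"ty":-0.02,"tz":0.12,"ax":-0.107,"ay":0,"az":-0.005}
    - {"tx":0.002,"ty":0,"tz":0.1275,"ax":-0.107,"ay":0,"az":-0.005}
    - {"tx":0.002,"ty":0,"tz":0.1275,"ax":-0.107,"ay":0,"az":-0.005}
    - {"tx":0.002,"ty":0,"tz":0.1275,"ax":-0.107,"ay":0,"az":-0.005}

```text
clock: 4.0
tool_pos: [0.4627, -0.0316, 0.122]
eef_rot: [2.705, -0.001, 1.542]
contact_force: [0.0, -0.0, -0.6]
opening: 0.0005
```

```bash
python3 - <<'E'
from path import *
from g import *
for th in (0,.1,.2,.35,.5,.65,.8): print(th,rel(s,*tcp_for_corner(C_of(th,65),65,.019)))
p,d=bot.read_camera("side"); cv2.imwrite("pics/s2.png",p[100:300,120:400,::-1].repeat(2,0).repeat(2,1))
E
```

```text
4.0 [ 0.395  0.387 -0.569  2.418  1.774  0.261 -1.846] [ 0.4627 -0.0316  0.122 ] [ 2.705e+00 -1.000e-03  1.542e+00] [ 0.03 -0.04 -0.58] 0.0005
0 [-0.003   0.0117 -0.0063  0.0008 -0.0039  0.0039]
0.1 [-0.003   0.0249 -0.0311  0.0008 -0.0039  0.0039]
0.2 [-0.003   0.0405 -0.0545  0.0008 -0.0039  0.0039]
0.35 [-0.003   0.068  -0.0865  0.0008 -0.0039  0.0039]
0.5 [-0.003   0.1    -0.1139  0.0008 -0.0039  0.0039]
0.65 [-0.003   0.1357 -0.1362  0.0008 -0.0039  0.0039]
0.8 [-0.0031  0.1744 -0.153   0.0008 -0.0039  0.0039]
```

View pics/s2.png

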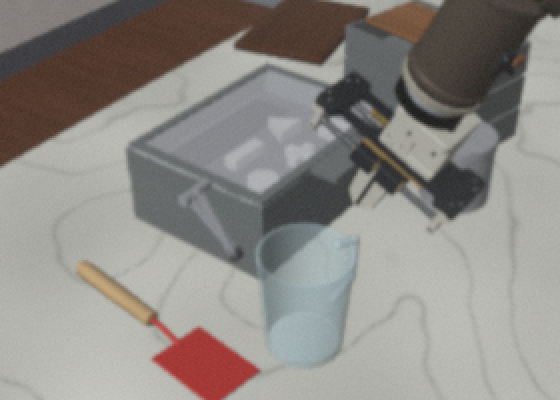

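The side view shows the closed fingertips (about 355,190 in the crop) under the tab, clear of the jug and tin. Now I lift.

apply_moves:
  series:
    - {"tx":-0.003,"ty":0.012,"tz":-0.006,"ax":0,"ay":-0.004,"az":0.004}
    - {"tx":-0.003,"ty":0.018,"tz":-0.019,"ax":0,"ay":-0.004,"az":0.004}
    - {"tx":-0.003,"ty":0.025,"tz":-0.031,"ax":0,"ay":-0.004,"az":0.004}
    - {"tx":-0.003,"ty":0.0325,"tz":-0.043,"ax":0,"ay":-0.004,"az":0.004}
    - {"tx":-0.003,"ty":0.0405,"tz":-0.0545,"ax":0,"ay":-0.004,"az":0.004}
    - {"tx":-0.003,"ty":0.0535,"tz":-0.071,"ax":0,"ay":-0.004,"az":0.004}
    - {"tx":-0.003,"ty":0.068,"tz":-0.0865,"ax":0,"ay":-0.004,"az":0.004}
    - {"tx":-0.003,"ty":0.0835,"tz":-0.101,"ax":0,"ay":-0.004,"az":0.004}
    - {"tx":-0.003,"ty":0.1,"tz":-0.114,"ax":0,"ay":-0.004,"az":0.004}
    - {"tx":-0.003,"ty":0.1,"tz":-0.114,"ax":0,"ay":-0.004,"az":0.004}

```text
clock: 5.05
tool_pos: [0.4962, -0.0345, 0.2407]
eef_rot: [2.702, 0.001, 1.538]
contact_force: [-3.5, 2.0, 0.4]
opening: 0.0003
```

```bash
python3 - <<'E'
from path import *
from g import *
for th in (.5,.6,.7,.8,.9,1.0,1.1,1.2,1.28,1.35): print(th,rel(s,*tcp_for_corner(C_of(th,65),65,.019)))
p,d=bot.read_camera("side"); cv2.imwrite("pics/s3.png",p[50:300,120:420,::-1].repeat(2,0).repeat(2,1))
E
```

```text
5.05 [ 0.696  0.221 -0.851  2.205  0.594  0.41  -0.643] [ 0.4962 -0.0345  0.2407] [2.702e+00 1.000e-03 1.538e+00] [-3.54  2.04  0.42] 0.0003
0.5 [-0.0008 -0.0008  0.0029  0.0042  0.0008  0.0006]
0.6 [-0.0008  0.0227 -0.0125  0.0042  0.0008  0.0006]
0.7 [-0.0008  0.0476 -0.0255  0.0042  0.0008  0.0006]
0.8 [-0.0008  0.0737 -0.036   0.0042  0.0008  0.0006]
0.9 [-0.0008  0.1007 -0.0438  0.0042  0.0008  0.0006]
1.0 [-0.0008  0.1284 -0.0489  0.0042  0.0008  0.0006]
1.1 [-0.0009  0.1564 -0.0511  0.0042  0.0008  0.0006]
1.2 [-0.0009  0.1821 -0.0507  0.0042  0.0008  0.0006]
1.28 [-0.0009  0.2016 -0.0486  0.0042  0.0008  0.0006]
1.35 [-0.0009  0.2185 -0.0454  0.0042  0.0008  0.0006]
```

View pics/s3.png

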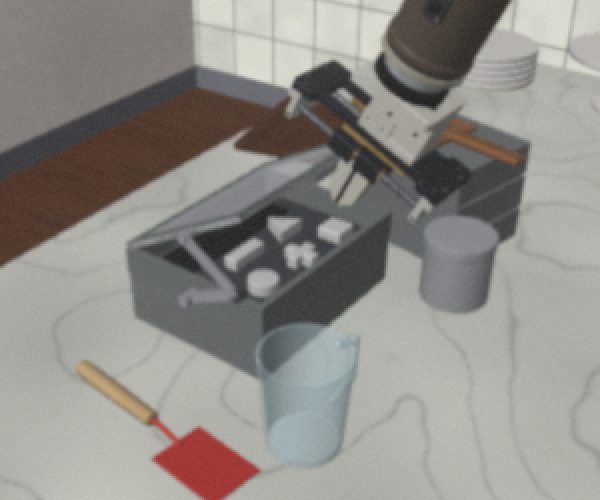

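The cover is up about 28° and resting on the fingers (330,180). Continuing.

apply_moves:
  series:
    - {"tx":-0.001,"ty":0.011,"tz":-0.006,"ax":0.004,"ay":0,"az":0}
    - {"tx":-0.001,"ty":0.0227,"tz":-0.0125,"ax":0.004,"ay":0,"az":0}
    - {"tx":-0.001,"ty":0.035,"tz":-0.019,"ax":0.004,"ay":0,"az":0}
    - {"tx":-0.001,"ty":0.0476,"tz":-0.0255,"ax":0.004,"ay":0,"az":0}
    - {"tx":-0.001,"ty":0.06,"tz":-0.031,"ax":0.004,"ay":0,"az":0}
    - {"tx":-0.001,"ty":0.0737,"tz":-0.036,"ax":0.004,"ay":0,"az":0}
    - {"tx":-0.001,"ty":0.087,"tz":-0.04,"ax":0.004,"ay":0,"az":0}
    - {"tx":-0.001,"ty":0.1007,"tz":-0.0438,"ax":0.004,"ay":0,"az":0}
    - {"tx":-0.001,"ty":0.114,"tz":-0.0465,"ax":0.004,"ay":0,"az":0}
    - {"tx":-0.001,"ty":0.1284,"tz":-0.0489,"ax":0.004,"ay":0,"az":0}
    - {"tx":-0.001,"ty":0.142,"tz":-0.05,"ax":0.004,"ay":0,"az":0}
    - {"tx":-0.001,"ty":0.1564,"tz":-0.0511,"ax":0.004,"ay":0,"az":0}
    - {"tx":-0.001,"ty":0.169,"tz":-0.051,"ax":0.004,"ay":0,"az":0}
    - {"tx":-0.001,"ty":0.182,"tz":-0.0507,"ax":0.004,"ay":0,"az":0}
    - {"tx":-0.001,"ty":0.192,"tz":-0.0497,"ax":0.004,"ay":0,"az":0}
    - {"tx":-0.001,"ty":0.2,"tz":-0.0488,"ax":0.004,"ay":0,"az":0}
    - {"tx":-0.001,"ty":0.2,"tz":-0.0488,"ax":0.004,"ay":0,"az":0}

```text
clock: 6.8
tool_pos: [0.6253, -0.0384, 0.3427]
eef_rot: [2.706, -0.001, 1.54]
contact_force: [-0.8, 0.0, -0.3]
opening: 0.0005
```

```bash
python3 - <<'E'
from path import *
from g import *
for th in (1.26,1.3,1.34,1.38,1.4,1.42,1.44,1.46): print(th,rel(s,*tcp_for_corner(C_of(th,65),65,.019)))
E
```

```text
6.8 [ 0.668  0.34  -0.902  1.791  0.507  0.751 -0.485] [ 0.6253 -0.0384  0.3427] [ 2.706e+00 -1.000e-03  1.540e+00] [-0.78  0.01 -0.34] 0.0005
1.26 [-0.0011 -0.0036 -0.0026 -0.001  -0.0017  0.0021]
1.3 [-0.0011  0.0061 -0.0012 -0.001  -0.0017  0.0021]
1.34 [-0.0011  0.0158  0.0006 -0.001  -0.0017  0.0021]
1.38 [-0.0011  0.0253  0.0028 -0.001  -0.0017  0.0021]
1.4 [-0.0011  0.03    0.004  -0.001  -0.0017  0.0021]
1.42 [-0.0011  0.0348  0.0053 -0.001  -0.0017  0.0021]
1.44 [-0.0011  0.0394  0.0068 -0.001  -0.0017  0.0021]
1.46 [-0.0011  0.0441  0.0083 -0.001  -0.0017  0.0021]
```

apply_moves:
  series:
    - {"tx":-0.001,"ty":0.006,"tz":-0.001,"ax":0,"ay":0,"az":0.002}
    - {"tx":-0.001,"ty":0.011,"tz":0,"ax":0,"ay":0,"az":0.002}
    - {"tx":-0.001,"ty":0.016,"tz":0.0006,"ax":0,"ay":0,"az":0.002}
    - {"tx":-0.001,"ty":0.021,"tz":0.0017,"ax":0,"ay":0,"az":0.002}
    - {"tx":-0.001,"ty":0.025,"tz":0.0028,"ax":0,"ay":0,"az":0.002}
    - {"tx":-0.001,"ty":0.025,"tz":0.0028,"ax":0,"ay":0,"az":0.002}

```text
clock: 7.4
tool_pos: [0.644, -0.0399, 0.349]
eef_rot: [2.706, -0.001, 1.539]
contact_force: [-0.3, 0.4, -0.9]
opening: 0.0004
```

apply_moves:
  series:
    - {"tx":0,"ty":0.002,"tz":0.0005,"ax":0,"ay":0,"az":0}
    - {"tx":0,"ty":0.0035,"tz":0.001,"ax":0,"ay":0,"az":0}
    - {"tx":0,"ty":0.0035,"tz":0.001,"ax":0,"ay":0,"az":0}

```text
clock: 7.7
tool_pos: [0.6465, -0.04, 0.3494]
eef_rot: [2.706, -0.001, 1.539]
contact_force: [0.7, 0.1, -0.7]
opening: 0.0004
```

apply_moves:
  series:
    - {"tx":0,"ty":0.002,"tz":0.0005,"ax":0,"ay":0,"az":0}
    - {"tx":0,"ty":0.0035,"tz":0.001,"ax":0,"ay":0,"az":0}
    - {"tx":0,"ty":0.0035,"tz":0.001,"ax":0,"ay":0,"az":0}

```text
clock: 8.0
tool_pos: [0.6494, -0.0401, 0.3499]
eef_rot: [2.706, -0.001, 1.539]
contact_force: [0.1, -0.7, -1.0]
opening: 0.0004
```

apply_moves:
  series:
    - {"tx":0,"ty":0.002,"tz":0.0005,"ax":0,"ay":0,"az":0}
    - {"tx":0,"ty":0.002,"tz":0.0005,"ax":0,"ay":0,"az":0}

```text
clock: 8.2
tool_pos: [0.651, -0.0401, 0.3502]
eef_rot: [2.706, -0.001, 1.539]
contact_force: [-0.6, 0.9, 0.4]
opening: 0.0002
```

apply_moves:
  series:
    - {"tx":0,"ty":0.002,"tz":0.0005,"ax":0,"ay":0,"az":0}
    - {"tx":0,"ty":0.002,"tz":0.0005,"ax":0,"ay":0,"az":0}

```text
clock: 8.4
tool_pos: [0.6527, -0.0402, 0.3505]
eef_rot: [2.706, -0.001, 1.539]
contact_force: [0.8, -0.6, -0.6]
opening: 0.0001
```

apply_moves:
  series:
    - {"tx":0,"ty":0.0015,"tz":0.0005,"ax":0,"ay":0,"az":0}
    - {"tx":0,"ty":0.0015,"tz":0.0005,"ax":0,"ay":0,"az":0}

```text
clock: 8.6
tool_pos: [0.6539, -0.0402, 0.3506]
eef_rot: [2.706, -0.001, 1.539]
contact_force: [0.7, 0.7, 0.4]
opening: 0.0
```

```bash
python3 - <<'E'
from g import *
p,d=bot.read_camera("side"); cv2.imwrite("pics/s4.png",p[30:250,140:400,::-1].repeat(2,0).repeat(2,1))
E
```

```text
8.6 [ 0.63   0.382 -0.884  1.716  0.529  0.795 -0.488] [ 0.6539 -0.0402  0.3506] [ 2.706e+00 -1.000e-03  1.539e+00] [0.74 0.66 0.4 ] 0.0
```

View pics/s4.png

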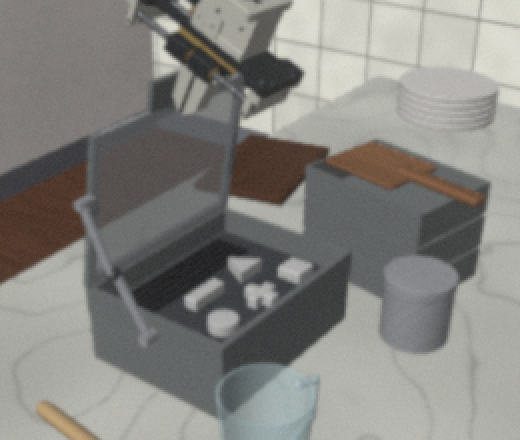

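The cover is nearly upright and the stay nearly straight (elbow at 113,272), but the force shows no stop yet. Keep pushing in small steps.

apply_moves:
  series:
    - {"tx":0,"ty":0.002,"tz":0.0005,"ax":0,"ay":0,"az":0}
    - {"tx":0,"ty":0.002,"tz":0.0005,"ax":0,"ay":0,"az":0}

```text
clock: 8.85
tool_pos: [0.6553, -0.0402, 0.3508]
eef_rot: [2.707, -0.001, 1.539]
contact_force: [-2.2, 0.2, 0.1]
opening: 0.0004
```

apply_moves:
  series:
    - {"tx":0,"ty":0.002,"tz":0.0007,"ax":0,"ay":0,"az":0}
    - {"tx":0,"ty":0.002,"tz":0.0007,"ax":0,"ay":0,"az":0}

```text
clock: 9.05
tool_pos: [0.6567, -0.0402, 0.3509]
eef_rot: [2.708, -0.0, 1.539]
contact_force: [-4.8, -0.5, 3.0]
opening: 0.0006
```

apply_moves:
  series:
    - {"tx":0,"ty":0.0015,"tz":0.0005,"ax":0,"ay":0,"az":0}
    - {"tx":0,"ty":0.0015,"tz":0.0005,"ax":0,"ay":0,"az":0}

```text
clock: 9.25
tool_pos: [0.6574, -0.0402, 0.351]
eef_rot: [2.709, 0.0, 1.539]
contact_force: [-10.2, -0.5, 5.0]
opening: 0.0003
```

apply_moves:
  series:
    - {"tx":0,"ty":0.0006,"tz":0,"ax":0,"ay":0,"az":0}
    - {"tx":0,"ty":0.0006,"tz":0,"ax":0,"ay":0,"az":0}
    - {"tx":0,"ty":0.0006,"tz":0,"ax":0,"ay":0,"az":0}

```text
clock: 9.55
tool_pos: [0.6575, -0.0402, 0.351]
eef_rot: [2.709, 0.0, 1.539]
contact_force: [-10.7, 0.6, 5.1]
opening: 0.0005
```

apply_moves:
  series:
    - {"tx":0,"ty":-0.0015,"tz":0,"ax":0,"ay":0,"az":0}
    - {"tx":0,"ty":-0.003,"tz":0,"ax":0,"ay":0,"az":0}
    - {"tx":0,"ty":-0.0045,"tz":0,"ax":0,"ay":0,"az":0}
    - {"tx":0,"ty":-0.006,"tz":0,"ax":0,"ay":0,"az":0}
    - {"tx":0,"ty":-0.0075,"tz":0,"ax":0,"ay":0,"az":0}
    - {"tx":0,"ty":-0.01,"tz":0,"ax":0,"ay":0,"az":0}
    - {"tx":0,"ty":-0.015,"tz":0,"ax":0,"ay":0,"az":0}
    - {"tx":0,"ty":-0.02,"tz":0,"ax":0,"ay":0,"az":0}
    - {"tx":0,"ty":-0.03,"tz":0,"ax":0,"ay":0,"az":0}
    - {"tx":0,"ty":-0.03,"tz":0,"ax":0,"ay":0,"az":0}

```text
clock: 10.55
tool_pos: [0.6358, -0.0397, 0.3406]
eef_rot: [2.708, -0.0, 1.539]
contact_force: [-1.1, 0.6, -0.5]
opening: 0.0001
```

```bash
python3 - <<'E'
from g import *
p,d=bot.read_camera("side"); cv2.imwrite("pics/s5.png",p[30:250,140:400,::-1].repeat(2,0).repeat(2,1))
E
```

```text
10.55 [ 0.65   0.36  -0.89   1.77   0.523  0.76  -0.494] [ 0.6358 -0.0397  0.3406] [ 2.708 -0.     1.539] [-1.1   0.55 -0.49] 0.0001
```

View pics/s5.png

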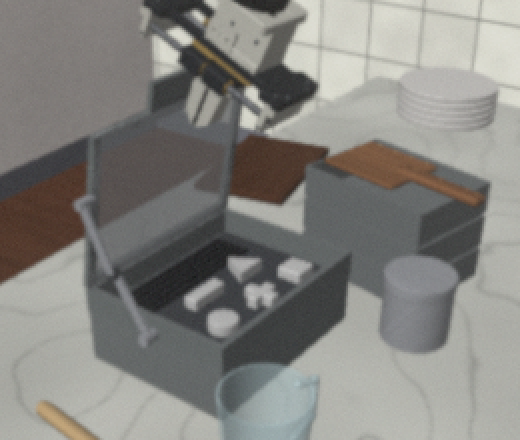

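The cover stays up with the gripper 22 mm away, so the stay has locked. I retreat further and plan the key poses.

apply_moves:
  series:
    - {"tx":0,"ty":-0.04,"tz":-0.025,"ax":0,"ay":0,"az":0}
    - {"tx":0,"ty":-0.08,"tz":-0.05,"ax":0,"ay":0,"az":0}
    - {"tx":0,"ty":-0.12,"tz":-0.075,"ax":0,"ay":0,"az":0}
    - {"tx":0,"ty":-0.16,"tz":-0.1,"ax":0,"ay":0,"az":0}
    - {"tx":0,"ty":-0.16,"tz":-0.1,"ax":0,"ay":0,"az":0}

```text
clock: 11.1
tool_pos: [0.4839, -0.0355, 0.3598]
eef_rot: [2.708, 0.004, 1.536]
contact_force: [-0.1, -0.9, -0.5]
opening: 0.0002
```

```bash
cat > keys.py <<'E'
from path import *
from g import *
def down(yaw): return Ro.from_euler("xyz",[np.pi,0,yaw])
KP={"round":(-.058,.069),"bar":(-.004,.031),"square":(-.057,-.071)}
E
python3 - <<'E'
from keys import *
for yaw in (YAW+np.pi,YAW):
    q=s["joint_pos"]
    for k,(x,y) in KP.items():
        for z in (.2,.154):
            q,e=ik(case(x,y,z),down(yaw),q); print(yaw,k,case(x,y,z).round(4),q.round(2),round(e,2))
for f in(.5,1):
    R0=Ro.from_euler("xyz",s["eef_rot"])
    print([rel(s,case(-.12,.069,.3),down(YAW+sg*np.pi/4+np.pi/2)) for sg in (1,-1)])
E
```

```text
11.1 [ 1.062  0.021 -1.092  2.029  0.076  0.671 -0.109] [ 0.4839 -0.0355  0.3598] [2.708 0.004 1.536] [-0.14 -0.95 -0.52] 0.0002
3.109092653589793 round [0.5761 0.0313 0.2   ] [ 0.53  0.67 -1.03  1.78  0.65  1.07  0.8 ] 0.0
3.109092653589793 round [0.5761 0.0313 0.154 ] [ 0.5   0.71 -0.98  1.83  0.71  0.99  0.76] 0.0
3.109092653589793 bar [ 0.6288 -0.0084  0.2   ] [ 0.54  0.73 -1.    1.65  0.67  1.14  0.9 ] 0.0
3.109092653589793 bar [ 0.6288 -0.0084  0.154 ] [ 0.51  0.77 -0.94  1.7   0.71  1.05  0.87] 0.0
3.109092653589793 square [ 0.5725 -0.1086  0.2   ] [ 0.76  0.67 -1.02  1.77  0.64  1.08  1.05] 0.0
3.109092653589793 square [ 0.5725 -0.1086  0.154 ] [ 0.73  0.72 -0.97  1.82  0.7   1.    1.  ] 0.0
-0.0325 round [0.5761 0.0313 0.2   ] [ 0.17  0.49 -0.44  1.8   0.26  0.91 -1.99] 0.0
-0.0325 round [0.5761 0.0313 0.154 ] [ 0.15  0.54 -0.42  1.85  0.29  0.82 -2.02] 0.0
-0.0325 bar [ 0.6288 -0.0084  0.2   ] [ 0.21  0.56 -0.42  1.66  0.27  0.97 -1.91] 0.0
-0.0325 bar [ 0.6288 -0.0084  0.154 ] [ 0.2   0.61 -0.4   1.71  0.3   0.88 -1.93] 0.0
-0.0325 square [ 0.5725 -0.1086  0.2   ] [ 0.4   0.49 -0.42  1.78  0.25  0.92 -1.74] 0.0
-0.0325 square [ 0.5725 -0.1086  0.154 ] [ 0.38  0.55 -0.4   1.83  0.28  0.82 -1.76] 0.0
[array([ 8.770e-02,  2.000e-04,  8.210e-02,  5.215e-01,  2.219e-01,
       -9.864e-01]), array([ 8.770e-02,  2.000e-04,  8.210e-02,  5.255e-01, -2.118e-01,
        9.815e-01])]
[array([ 8.770e-02,  2.000e-04,  8.210e-02,  5.215e-01,  2.219e-01,
       -9.864e-01]), array([ 8.770e-02,  2.000e-04,  8.210e-02,  5.255e-01, -2.118e-01,
        9.815e-01])]
```

apply_moves:
  series:
    - {"tx":0.02,"ty":0,"tz":0.02,"ax":0.09,"ay":0.04,"az":-0.17}
    - {"tx":0.04,"ty":0,"tz":0.04,"ax":0.18,"ay":0.08,"az":-0.34}
    - {"tx":0.06,"ty":0,"tz":0.06,"ax":0.27,"ay":0.12,"az":-0.51}
    - {"tx":0.088,"ty":0,"tz":0.082,"ax":0.36,"ay":0.16,"az":-0.68}
    - {"tx":0.088,"ty":0,"tz":0.082,"ax":0.45,"ay":0.19,"az":-0.85}
    - {"tx":0.088,"ty":0,"tz":0.082,"ax":0.52,"ay":0.22,"az":-0.986}
    - {"tx":0.088,"ty":0,"tz":0.082,"ax":0.52,"ay":0.22,"az":-0.986}
    - {"tx":0.088,"ty":0,"tz":0.082,"ax":0.52,"ay":0.22,"az":-0.986}
    - {"tx":0.088,"ty":0,"tz":0.082,"ax":0.52,"ay":0.22,"az":-0.986}

```text
clock: 12.0
tool_pos: [0.517, 0.0345, 0.3005]
eef_rot: [3.136, 0.001, 2.323]
contact_force: [-0.2, -0.5, -0.1]
opening: 0.0004
```

```bash
python3 - <<'E'
from keys import *
for z in (.3,.22): print(rel(s,case(*KP["round"],z),down(YAW+np.pi)))
E
```

```text
12.0 [ 0.646  0.482 -1.135  1.761  0.467  1.197  0.132] [0.517  0.0345 0.3005] [3.136e+00 1.000e-03 2.323e+00] [-0.2  -0.52 -0.06] 0.0004
[-5.3300e-02  5.1100e-02  1.0000e-03  6.5000e-03  3.8000e-03 -1.0004e+00]
[-0.0533  0.0506  0.1009  0.0065  0.0038 -1.0004]
```

apply_moves:
  series:
    - {"tx":0,"ty":0,"tz":0,"ax":0,"ay":0,"az":-0.19}
    - {"tx":0,"ty":0,"tz":0,"ax":0,"ay":0,"az":-0.38}
    - {"tx":-0.01,"ty":0.01,"tz":0,"ax":0,"ay":0,"az":-0.57}
    - {"tx":-0.03,"ty":0.03,"tz":0,"ax":0,"ay":0,"az":-0.76}
    - {"tx":-0.053,"ty":0.051,"tz":0,"ax":0.006,"ay":0.004,"az":-0.95}
    - {"tx":-0.053,"ty":0.051,"tz":0,"ax":0.006,"ay":0.004,"az":-1.0}
    - {"tx":-0.053,"ty":0.051,"tz":0.04,"ax":0.006,"ay":0.004,"az":-1.0}
    - {"tx":-0.053,"ty":0.051,"tz":0.07,"ax":0.006,"ay":0.004,"az":-1.0}
    - {"tx":-0.053,"ty":0.0508,"tz":0.1,"ax":0.006,"ay":0.004,"az":-1.0}
    - {"tx":-0.053,"ty":0.0508,"tz":0.1,"ax":0.006,"ay":0.004,"az":-1.0}

```text
clock: 13.0
tool_pos: [0.5745, 0.0303, 0.2183]
eef_rot: [-3.14, -0.005, 3.109]
contact_force: [-0.7, -0.9, 0.7]
opening: 0.0007
```

```bash
python3 - <<'E'
from keys import *
for z in (.18,.164,.155): print(rel(s,case(*KP["round"],z),down(YAW+np.pi)))
p,d=bot.read_camera("side"); cv2.imwrite("pics/s6.png",p[30:250,140:400,::-1].repeat(2,0).repeat(2,1))
c=bot.calibration("wrist"); s=bot.state(); p,d=bot.read_camera("wrist"); cv2.imwrite("pics/w6.png",p[...,::-1])
import pickle; pickle.dump(wristRt(c,s),open("w6.pkl","wb"))
E
```

```text
13.0 [ 0.584  0.712 -1.153  1.723  0.698  1.189  0.776] [0.5745 0.0303 0.2183] [-3.14  -0.005  3.109] [-0.7  -0.88  0.68] 0.0007
[-0.0021  0.0014  0.0479 -0.0017 -0.0058  0.0004]
[-0.0022  0.0014  0.0679 -0.0017 -0.0058  0.0004]
[-0.0022  0.0014  0.0792 -0.0017 -0.0058  0.0004]
```

View pics/s6.png

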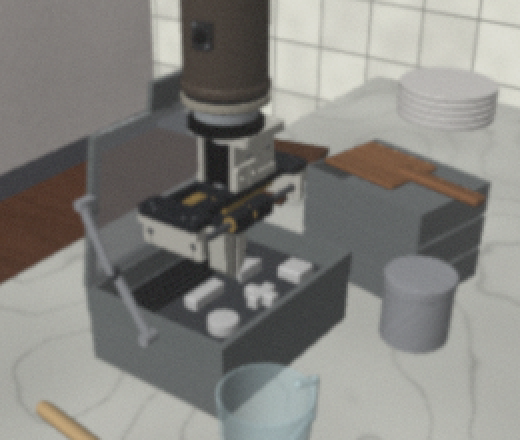

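View pics/w6.png

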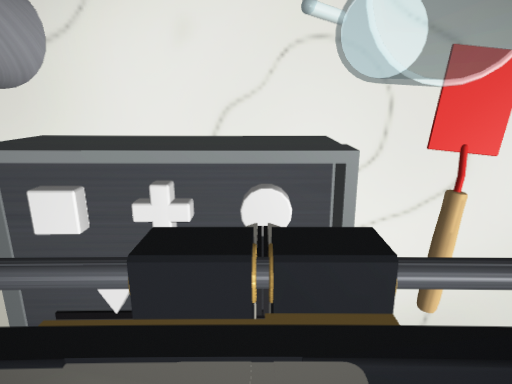

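The wrist view shows square (59,210), cross (163,205) and round (267,208); the cover is still up in the side view. I cross-check the key centres.

```bash
python3 - <<'E'
from keys import *
import pickle
R,t=pickle.load(open("w6.pkl","rb")); c=bot.calibration("wrist")
p=cv2.imread("pics/w6.png"); uv=[(59,210),(163,204),(267,207)]
print("wrist",onplane(c,uv,.096,R,t).round(4)); print("top",[case(-.056,y,.096).round(4) for y in (-.072,0,.072)])
E
```

```text
13.1 [ 0.584  0.71  -1.156  1.719  0.697  1.191  0.777] [0.576  0.0316 0.2215] [ 3.141e+00 -1.000e-03  3.110e+00] [-0.12 -0.5  -0.53] -0.0
wrist [[ 0.5714 -0.106   0.096 ]
 [ 0.5694 -0.0359  0.096 ]
 [ 0.5738  0.0344  0.096 ]]
top [array([ 0.5735, -0.1096,  0.096 ]), array([ 0.5758, -0.0377,  0.096 ]), array([0.5782, 0.0343, 0.096 ])]
```

apply_moves:
  series:
    - {"tx":0,"ty":0,"tz":0.03,"ax":0,"ay":0,"az":0}
    - {"tx":0,"ty":0,"tz":0.055,"ax":0,"ay":0,"az":0}
    - {"tx":0,"ty":0,"tz":0.068,"ax":0,"ay":0,"az":0}
    - {"tx":0,"ty":0,"tz":0.074,"ax":0,"ay":0,"az":0}
    - {"tx":0,"ty":0,"tz":0.078,"ax":0,"ay":0,"az":0}
    - {"tx":0,"ty":0,"tz":0.082,"ax":0,"ay":0,"az":0}
    - {"tx":0,"ty":0,"tz":0.082,"ax":0,"ay":0,"az":0}

```text
clock: 13.8
tool_pos: [0.5763, 0.032, 0.1559]
eef_rot: [3.141, -0.001, 3.112]
contact_force: [-0.6, -0.7, 4.0]
opening: 0.0006
```

apply_moves:
  series:
    - {"tx":0,"ty":0,"tz":0.001,"ax":0,"ay":0,"az":0}
    - {"tx":0,"ty":0,"tz":0.002,"ax":0,"ay":0,"az":0}
    - {"tx":0,"ty":0,"tz":0.002,"ax":0,"ay":0,"az":0}

```text
clock: 14.1
tool_pos: [0.5763, 0.0321, 0.1556]
eef_rot: [-3.141, 0.0, 3.112]
contact_force: [-5.3, -4.7, 18.3]
opening: 0.0007
```

Bottomed out at 18 N. Lift and go to the bar key.

apply_moves:
  series:
    - {"tx":0,"ty":0,"tz":-0.01,"ax":0,"ay":0,"az":0}
    - {"tx":0,"ty":0,"tz":-0.03,"ax":0,"ay":0,"az":0}
    - {"tx":0,"ty":0,"tz":-0.055,"ax":0,"ay":0,"az":0}
    - {"tx":0,"ty":0,"tz":-0.055,"ax":0,"ay":0,"az":0}

```text
clock: 14.5
tool_pos: [0.5773, 0.033, 0.2008]
eef_rot: [3.14, 0.003, 3.112]
contact_force: [0.4, -0.3, 0.4]
opening: -0.0001
```

```bash
python3 - <<'E'
from keys import *
for z in (.2,.164,.1565): print(rel(s,case(*KP["bar"],z),down(YAW+np.pi)))
E
```

```text
14.5 [ 0.572  0.73  -1.138  1.74   0.723  1.155  0.757] [0.5773 0.033  0.2008] [3.140e+00 3.000e-03 3.112e+00] [ 0.36 -0.31  0.43] -0.0001
[-0.0659 -0.0497  0.0011  0.0025  0.0034  0.0036]
[-0.0658 -0.0498  0.0461  0.0025  0.0034  0.0036]
[-0.0657 -0.0499  0.0555  0.0025  0.0034  0.0036]
```

apply_moves:
  series:
    - {"tx":-0.03,"ty":-0.025,"tz":0,"ax":0,"ay":0,"az":0}
    - {"tx":-0.066,"ty":-0.05,"tz":0.001,"ax":0.002,"ay":0.003,"az":0.003}
    - {"tx":-0.066,"ty":-0.05,"tz":0.001,"ax":0.002,"ay":0.003,"az":0.003}
    - {"tx":-0.066,"ty":-0.05,"tz":0.02,"ax":0.002,"ay":0.003,"az":0.003}
    - {"tx":-0.066,"ty":-0.05,"tz":0.036,"ax":0.002,"ay":0.003,"az":0.003}
    - {"tx":-0.066,"ty":-0.05,"tz":0.036,"ax":0.002,"ay":0.003,"az":0.003}

```text
clock: 15.1
tool_pos: [0.6257, -0.0094, 0.1658]
eef_rot: [-3.14, -0.008, 3.111]
contact_force: [0.3, 0.3, -0.5]
opening: 0.0003
```

```bash
python3 - <<'E'
from keys import *
for z in (.164,.1555): print(rel(s,case(*KP["bar"],z),down(YAW+np.pi)))
p,d=bot.read_camera("side"); cv2.imwrite("pics/s7.png",p[30:250,140:400,::-1].repeat(2,0).repeat(2,1))
E
```

```text
15.1 [ 0.571  0.825 -1.08   1.644  0.778  1.172  0.835] [ 0.6257 -0.0094  0.1658] [-3.14  -0.008  3.111] [ 0.32  0.28 -0.5 ] 0.0003
[-0.0039  0.0013  0.0022 -0.0022 -0.0103  0.0027]
[-0.004   0.0013  0.0129 -0.0022 -0.0103  0.0027]
```

View pics/s7.png

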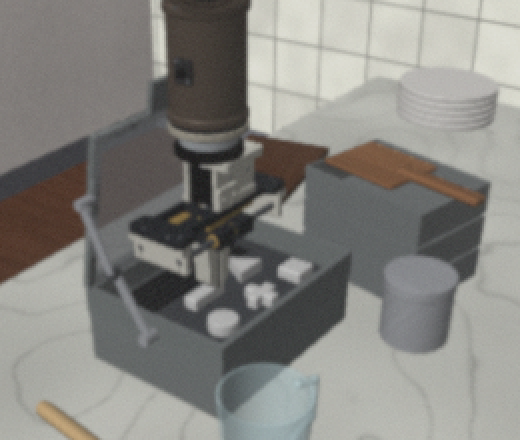

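The fingers are over the bar, clear of the stay and the cover.

apply_moves:
  series:
    - {"tx":0,"ty":0,"tz":0.003,"ax":0,"ay":0,"az":0}
    - {"tx":0,"ty":0,"tz":0.009,"ax":0,"ay":0,"az":0}
    - {"tx":0,"ty":0,"tz":0.014,"ax":0,"ay":0,"az":0}
    - {"tx":0,"ty":0,"tz":0.018,"ax":0,"ay":0,"az":0}
    - {"tx":0,"ty":0,"tz":0.018,"ax":0,"ay":0,"az":0}

```text
clock: 15.65
tool_pos: [0.6278, -0.0091, 0.1557]
eef_rot: [-3.14, -0.003, 3.11]
contact_force: [-3.3, -0.5, 13.4]
opening: 0.0004
```

apply_moves:
  series:
    - {"tx":0,"ty":0,"tz":0.0008,"ax":0,"ay":0,"az":0}
    - {"tx":0,"ty":0,"tz":0.0008,"ax":0,"ay":0,"az":0}
    - {"tx":0,"ty":0,"tz":-0.01,"ax":0,"ay":0,"az":0}
    - {"tx":0,"ty":0,"tz":-0.03,"ax":0,"ay":0,"az":0}
    - {"tx":0,"ty":0,"tz":-0.055,"ax":0,"ay":0,"az":0}
    - {"tx":0,"ty":0,"tz":-0.055,"ax":0,"ay":0,"az":0}

```text
clock: 16.25
tool_pos: [0.6287, -0.009, 0.2011]
eef_rot: [-3.141, -0.0, 3.109]
contact_force: [0.3, 1.0, 0.6]
opening: 0.0007
```

```bash
python3 - <<'E'
from keys import *
for z in (.2,.17): print(rel(s,case(*KP["square"],z),down(YAW+np.pi)))
E
```

```text
16.25 [ 0.582  0.791 -1.106  1.609  0.744  1.219  0.861] [ 0.6287 -0.009   0.2011] [-3.141 -0.     3.109] [0.35 1.01 0.57] 0.0007
[ 0.0662 -0.1267  0.0015 -0.0005 -0.0005  0.0003]
[ 0.0662 -0.1267  0.039  -0.0005 -0.0005  0.0003]
```

apply_moves:
  series:
    - {"tx":0.022,"ty":-0.042,"tz":0,"ax":0,"ay":0,"az":0}
    - {"tx":0.044,"ty":-0.084,"tz":0,"ax":0,"ay":0,"az":0}
    - {"tx":0.066,"ty":-0.1267,"tz":0,"ax":0,"ay":0,"az":0}
    - {"tx":0.066,"ty":-0.1267,"tz":0,"ax":0,"ay":0,"az":0}
    - {"tx":0.066,"ty":-0.1267,"tz":0.02,"ax":0,"ay":0,"az":0}
    - {"tx":0.066,"ty":-0.1267,"tz":0.036,"ax":0,"ay":0,"az":0}
    - {"tx":0.066,"ty":-0.1267,"tz":0.036,"ax":0,"ay":0,"az":0}
    - {"tx":0.066,"ty":-0.1267,"tz":0.036,"ax":0,"ay":0,"az":0}

```text
clock: 17.05
tool_pos: [0.5715, -0.108, 0.169]
eef_rot: [-3.141, -0.005, 3.112]
contact_force: [0.1, 0.4, -0.2]
opening: 0.0004
```

```bash
python3 - <<'E'
from keys import *
for z in (.164,.1555): print(rel(s,case(*KP["square"],z),down(YAW+np.pi)))
E
```

```text
17.05 [ 0.796  0.777 -1.118  1.756  0.772  1.128  0.966] [ 0.5715 -0.108   0.169 ] [-3.141 -0.005  3.112] [ 0.09  0.36 -0.16] 0.0004
[-0.0013 -0.0008  0.0062 -0.0004 -0.0067  0.0031]
[-0.0014 -0.0008  0.0168 -0.0004 -0.0067  0.0031]
```

apply_moves:
  series:
    - {"tx":-0.001,"ty":0,"tz":0.004,"ax":0,"ay":0,"az":0}
    - {"tx":-0.001,"ty":0,"tz":0.01,"ax":0,"ay":0,"az":0}
    - {"tx":-0.001,"ty":0,"tz":0.015,"ax":0,"ay":0,"az":0}
    - {"tx":-0.001,"ty":0,"tz":0.018,"ax":0,"ay":0,"az":0}
    - {"tx":-0.001,"ty":0,"tz":0.018,"ax":0,"ay":0,"az":0}

```text
clock: 17.55
tool_pos: [0.5728, -0.1088, 0.1559]
eef_rot: [-3.141, -0.003, 3.11]
contact_force: [-0.2, 1.1, 4.8]
opening: 0.0002
```

Push a little more to confirm it has bottomed, then leave.

apply_moves:
  series:
    - {"tx":0,"ty":0,"tz":0.0015,"ax":0,"ay":0,"az":0}
    - {"tx":0,"ty":0,"tz":0.002,"ax":0,"ay":0,"az":0}
    - {"tx":0,"ty":0,"tz":0.002,"ax":0,"ay":0,"az":0}

```text
clock: 17.85
tool_pos: [0.5729, -0.1087, 0.1556]
eef_rot: [-3.14, -0.002, 3.11]
contact_force: [-3.9, 0.2, 18.5]
opening: 0.0007
```

apply_moves:
  series:
    - {"tx":0,"ty":0,"tz":-0.01,"ax":0,"ay":0,"az":0}
    - {"tx":0,"ty":0,"tz":-0.04,"ax":0,"ay":0,"az":0}
    - {"tx":0,"ty":0,"tz":-0.08,"ax":0,"ay":0,"az":0}
    - {"tx":0.04,"ty":0.03,"tz":-0.12,"ax":0,"ay":0,"az":0}
    - {"tx":0.08,"ty":0.06,"tz":-0.16,"ax":0,"ay":0,"az":0}
    - {"tx":0.12,"ty":0.08,"tz":-0.2,"ax":0,"ay":0,"az":0}
    - {"tx":0.16,"ty":0.09,"tz":-0.22,"ax":0,"ay":0,"az":0}
    - {"tx":0.16,"ty":0.09,"tz":-0.22,"ax":0,"ay":0,"az":0}
    - {"tx":0.16,"ty":0.09,"tz":-0.22,"ax":0,"ay":0,"az":0}
    - {"tx":0.16,"ty":0.09,"tz":-0.22,"ax":0,"ay":0,"az":0}

```text
clock: 18.85
tool_pos: [0.4476, -0.0339, 0.3296]
eef_rot: [-3.14, -0.005, 3.108]
contact_force: [-0.4, 0.0, -0.0]
opening: 0.0003
```

```bash
python3 - <<'E'
from keys import *
p,d=bot.read_camera("side"); cv2.imwrite("pics/s8.png",p[30:300,140:400,::-1].repeat(2,0).repeat(2,1))
E
```

```text
18.85 [ 0.953  0.343 -1.241  1.855  0.348  1.198  1.135] [ 0.4476 -0.0339  0.3296] [-3.14  -0.005  3.108] [-0.38  0.04 -0.04] 0.0003
```

View pics/s8.png

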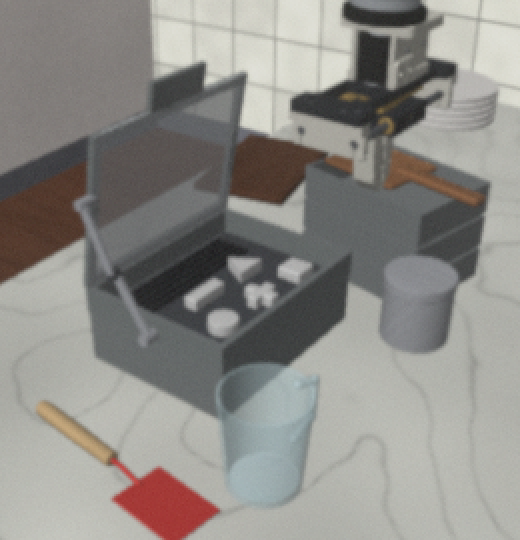

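The cover is propped up, the keys are up, the tin, jug and spatula are where they were, and the arm is clear. Handing in.

```bash
python3 -c "
from workcell import bot
print(bot.hand_in())"
```

```text
the job is handed in; nothing more can be done
None
```

I raised the cover by its tab until it hit its stop (about 12 N) and eased off. It stayed up on its stay with the gripper clear. I then pressed round, bar and square in that order. Each reached its hard stop: 18 N on the round and square keys, 13 N on the bar, with the tool at the same height each time. I lifted clear after each press and handed the job in at about 19 s of the 61 s allowed.

**Last checks:** the final side picture shows:
- the cover propped up and all five keys up;
- the tin, jug and spatula with no visible shift;
- the arm clear of everything, with measured force near zero.

**Disagreement:** the wrist-camera key positions differed from the top-camera fit by up to about 6 mm. The arm was still settling when that picture was taken. I used the top-camera fit, and all three presses landed on their keys.

**Not confirmed directly:** I had no joint readings for the stay lock or the key travel, so those come from the pictures and the contact forces. The hand-in reported no verdict.

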